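# Hold a moisture probe square on the marked spot of a sloping board

### The arm

A 7-joint arm with a two-finger parallel gripper is mounted at the origin on a cart in front of the work surface, level with it; the furniture and walls round the work are solid. World frame = base frame: x ahead of the robot, y to its left, z up, the work surface at z = 0. Lengths are in m, angles in rad, forces in N, time in s.
With the tool pointing down it reaches from about 0.4 to 0.85 m from the base axis. Payload 10.4 kg.
Tool frame: the origin (TCP) lies at the very end of the fingers, on their centre line; the grasp point (between the pads) lies r.tcp_to_grasp behind it (r.tcp_to_grasp is the distance from the TCP to the grasp point, in m); z points along the fingers, y is the line along which they close (so a half turn about z gives the same grasp; the last joint's range is limited). The gripper opens to 87 mm and grips with 3 to 60 N. Pads are 19 mm wide; open, the fingers measure 117 mm over their backs; the gripper's body (75 mm by 190 mm) begins 51 mm behind the grasp point.
Start: joints at [-1.318, 0.332, -0.065, 1.46, 0.022, 1.35, -0.088], TCP at [0.17, 0.601, 0.223] pointing down, gripper open.
Joint ranges: [-2.6, 2.6], [-0.5, 2.12], [-1.47, 1.34], [0.16, 2.42], [-1.27, 4.41], [0.06, 2.06], [-2.6, 2.6]. Speed limits (rad/s): [2.22, 2.22, 2.79, 2.79, 3.14, 3.14, 3.14].

### API

Orientations are given as a unit quaternion [x, y, z, w].
In Python, from bench import monitor, cams, ticket, r gives the robot as it stands.
- The arm moves only by the shell command python3 -m crank 'ROWS' [OPENING] [FORCE]. ROWS is a JSON object whose one key "steps" holds a list of rows, each a list of 2 entries, a list of its own where there are three numbers: the shift along the world's x, y, z in units of 25 mm (1.0 is 25 mm), then the turn, a rotation vector about the world's x, y, z in units of 5 degrees (1.0 is 5 degrees). In form: {"steps": [[[x, y, z], [ax, ay, az]], ...]}. A call has 1 to 10 rows; each row shifts and turns the commanded pose from where the row before left it; what a row does not reach is not made up. A row lasts 1/12 s, in which the tool goes at most 41.7 mm and 7.16 degrees, less where a joint would pass 70% of its speed; a pose out of reach is approached as far as the arm can. A call is refused whole if a number of a shift passes 1 or a number of a turn 1, either way. A call with a gripper value outside its range is refused whole. OPENING is the finger opening in mm, from 0 to 87, set as the call begins (- or left out, the last holds). The fingers move at their own pace and stop on an object; FORCE is the grip in N (left out, the last holds). Time passes only in rows, so rows that do not move let the fingers close. It gives the time, the measured TCP pose, the force, the opening and the grip force at its end, in the units of the state.
- monitor.read_state(): the state, without advancing time (a new reading comes with each control period).
- cams.camera(name): name is "scene" or "top" or "wrist"; returns a dict with "pixels" (420x560x3 uint8, blue, green, red), "z_map" (420x560 float32, m along the optical axis (not along the pixel's ray), 0 where there is no reading), "vfov" (degrees; the focal length in pixels is half the picture's height over the tangent of half this angle, whatever the lens; pixels are square), "cx", "cy" (the principal point, pixels), "T" (4x4, takes a point from camera to world coordinates). Camera axes: x right, y up, looking along -z (the intrinsics and any distortion apply to the point x, -y, -z); pixel columns grow to the right and rows downward; lengths in m; the calibration is good to about 2 mm. A picture is of the moment at which its call begins.
- ticket.close_job(): hands the job in; it is judged then, once.
The state is a dict: "time": time; "joint_positions": joint angles; "joint_vel": joint speeds; "joint_torque": joint torques, N m; "ee_pos": TCP position; "eef_rot": TCP orientation; "ft_force": force on the tool from outside, world axes, zero at the start; "torque": the same for the moment, N m; "width": finger opening in m; "grip_force": force on a finger pad.
Only numpy, scipy, OpenCV 4.12 (cv2) and the standard library are available. Lean on these libraries where they do the work, as an engineer would, in place of code of your own. Each camera call takes 0.05 s, during which the arm holds its last target. There are 200 camera calls.

### The job

Take the orange moisture probe up out of its stand and bring its sprung brass tip gently onto the centre of the blue spot (not the red one) on the board in the tilting rest, holding the probe square to the board's sloping face and pressing the tip in to about half of its 12 mm travel. Keep it still there for a couple of seconds and finish like that, still gripping the probe and pressing lightly: do not let go or put it back. Do not shift the rest's tilt, and leave the other things on the bench where they are.

Things in the scene. Friction and masses are not known exactly. Their poses are not given: they have to be found in the camera images.
- moisture_probe: Hand probe, 134 mm long, 0.17 kg, hanging upright in its stand. Origin: on its axis, underside of the black flange (36 mm across, 6 thick) that lies on the stand. z runs from tip to handle. Orange handle from z = +6 to +52 mm: two gripping flats 24 mm apart along x (with black patches), 30 mm wide along y. Below the flange a 20 mm barrel to z = -62 mm, then the brass tip.
- probe_tip (a point): The rounded end (6 mm across) of the brass tip, on the probe's axis, 82 mm below the flange's underside (z = -82 mm in the probe's frame) when not pressed. It moves with the tip.
- sprung_tip (a joint): How far the brass tip is pushed into the barrel, in m: 0 = fully out (20 mm of it shows), 0.012 = fully in. Springy: 1 N to start, 0.4 N more for each mm, about 3.4 N at half travel (0.006).
- probe_stand: Fixed stand, 100 x 110 mm base, 110 mm high: two posts (at its y = -40 and +40 mm) carry a top plate 64 x 100 mm, 12 mm thick, with a 24 mm through hole in the middle in which the probe hangs. Origin: middle of its underside, so the plate's top is at z = +110 mm.
- tilting_rest: Fixed grey tilting rest, base 150 x 170 x 12 mm; two cheeks carry a steel plate with a pale wooden board (126 x 108 x 18 mm) clamped on it, sloping down to the rest's -x side (roughly towards the robot). Origin: middle of the base's underside; the hinge is 62 mm above it, along the rest's y.
- rest_plate (a joint): Tilt of the plate and board in rad: 0 = level; growing as it slopes down towards the rest's -x side. Stiff, it stays as set (0.1 to 0.4) unless forced.
- blue_spot (a point): Centre of the blue spot (blue ring 24 mm across with a blue dot in it) on the board's face. z points out of the face, square to it; x up the slope, y along the hinge. In the plate's frame 20 mm down the slope and 26 mm towards +y from the middle, 36 mm above the hinge.
- red_spot (a point): Centre of the red spot, of the same look but red, on the same board; not to be used. Same axes as the blue spot's; it lies 44 mm up the slope and 52 mm towards -y from it.
- handheld_meter: Bystander: grey hand-held meter with keys, 47 x 150 x 22 mm, lying flat. Origin: middle of its underside.
- wax_tin: Bystander: round blue tin with a yellow band, 57 mm across, 34 mm high. Origin: middle of its underside.
- yellow_bottle: Bystander: yellow squeeze bottle with red nozzle, 45 x 56 x 190 mm, standing. Origin: middle of its underside.
- chisel: Bystander: chisel with wooden handle, 23 x 245 x 23 mm, long along its y. Origin: middle of its underside.
- beech_bar: Bystander: beech bar, 42 x 400 x 40 mm, long along its y. Origin: middle of its underside.

How it is judged:
On the way, in this order (a step that is already met when the one before it is completed fails the run):
1. the probe is gripped and lifted clear of its stand (height (world z) of moisture_probe above 0.125 m and distance of moisture_probe from where it was at the start of the episode above 0.03 m and contact force between moisture_probe and probe_stand below 0.05 N and contact force between the fingers and moisture_probe above 1 N), for 0.2 s.
2. the tip is held on the blue spot, square to the board, pressed in about half way, for 1.5 s (distance between probe_tip and blue_spot below 0.007 m and angle between the z axis of moisture_probe and the z axis of blue_spot, either way round below 0.12 rad and value of joint sprung_tip between 0.003 and 0.0095 m and contact force between moisture_probe and tilting_rest between 1 and 9 N and contact force between the fingers and moisture_probe above 1 N and linear speed of moisture_probe below 0.02 m/s), for 1.5 s.
At the end, for the whole second after the job is handed in: The gripper still holds the probe, off its stand and still: tip within 7 mm of the blue spot's centre, axis within 7 degrees of square to the board, tip pushed in 3 to 9.5 mm of its 12 mm, 1 to 9 N between probe and rest; the spot has moved less than 6 mm (all of step 2 and distance of blue_spot from where it was at the start of the episode below 0.006 m and contact force between moisture_probe and probe_stand below 0.05 N); the arm keeps its last pose, push and grip.
It fails at once if the probe is pressed or knocked hard against the rest (over 15 N) (contact force between moisture_probe and tilting_rest above 15 N).
It fails at once if the rest's tilt is shifted (spot moved over 8 mm) (distance of blue_spot from where it was at the start of the episode above 0.008 m).
It fails at once if a bystander (meter, tin, bottle, chisel, bar) is displaced by over 25 mm (distance of any of handheld_meter, wax_tin, yellow_bottle, chisel, beech_bar from where it was at the start of the episode above 0.025 m).
It also fails if it takes over 45 s, if anything falls off the work surface, if the arm or the gripper's body presses on something with over 40 N, if the wrist force passes 120 N, or if a joint passes its speed limit or range.

## Working session

There is one attempt and no reset: what is moved stays moved. The work goes in short steps, Python scripts to look and compute and a shell command to move; the robot and the scene stay as the last step left them, time stands still between calls to the robot, and variables do not carry over. Pictures are saved under pics/ and viewed, at most 10 in all, crops included, and the job is handed in when it is done.

```bash
ls; mkdir -p pics
cat > h.py <<'E'
import numpy as np, cv2
from bench import monitor, cams, ticket, r
def snap(n,f=None):
    c=cams.camera(n); np.savez(f'/tmp/{f or n}.npz',**c); cv2.imwrite(f'pics/{f or n}.png',c['pixels']); return c
def load(f): return np.load(f'/tmp/{f}.npz')
def pt(c,u,v,z=None):
    f=210/np.tan(np.radians(float(c['vfov']))/2)
    u=np.asarray(u,float);v=np.asarray(v,float)
    if z is None: z=c['z_map'][v.astype(int),u.astype(int)]
    p=np.stack([(u-c['cx'])/f*z,-(v-c['cy'])/f*z,-z,np.ones_like(z)])
    return (c['T']@p)[:3].T
E
python3 - <<'E'
from h import *
for n in('scene','top'):
    c=snap(n); print({k:v for k,v in c.items() if k not in('pixels','z_map')})
print(monitor.read_state(), r.tcp_to_grasp)
E
```

```text
pics
{'vfov': 48.87152131593289, 'cx': 275.01068494297624, 'cy': 206.29180733834463, 'T': array([[-0.86679936,  0.27649378, -0.41498199, -0.06507776],
       [-0.49849319, -0.45912924,  0.73532637,  1.15193375],
       [ 0.01278281,  0.84424613,  0.53580321,  0.91782462],
       [ 0.        ,  0.        ,  0.        ,  1.        ]])}
{'vfov': 44.81901543023408, 'cx': 280.3293957810164, 'cy': 206.6416301432831, 'T': array([[ 0.01270239,  0.99300645, -0.1173748 ,  0.40002961],
       [-0.99985401,  0.0139554 ,  0.00985965,  0.03108956],
       [ 0.01142871,  0.11723242,  0.99303874,  1.5375372 ],
       [ 0.        ,  0.        ,  0.        ,  1.        ]])}
{'time': 0.1, 'joint_positions': array([-1.31763768,  0.33281792, -0.06468676,  1.46082865,  0.0215922 ,
        1.34988076, -0.08851497]), 'joint_vel': array([ 4.70385786e-04, -1.74276717e-03,  1.55810174e-03, -3.22921147e-03,
        7.68930013e-05, -2.68239986e-03, -1.65823821e-06]), 'joint_torque': array([ 1.42626934e-03, -6.24540782e+01,  2.45743344e-02, -3.90710735e+01,
       -6.14769501e-02,  3.66283162e-02,  1.08702363e-04]), 'ee_pos': array([0.17009106, 0.60106917, 0.22184137]), 'eef_rot': array([ 1.37448093e-01,  9.90508777e-01, -6.16961157e-04, -6.00195568e-05]), 'ft_force': array([ 0.23232122, -0.23893793,  0.23408173]), 'torque': array([ 0.00244526, -0.0553715 , -0.0048927 ]), 'grip_force': 0.0, 'width': 0.08722323355162712} 0.0187
```

View pics/scene.png

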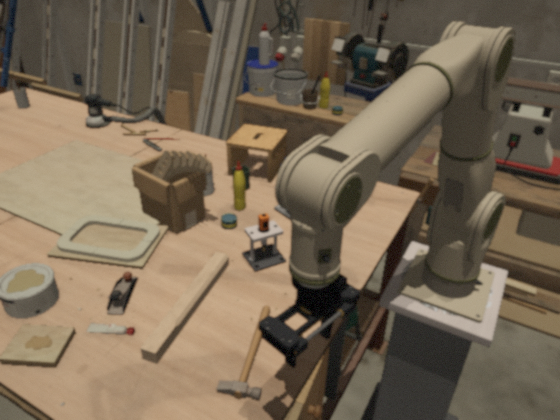

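View pics/top.png

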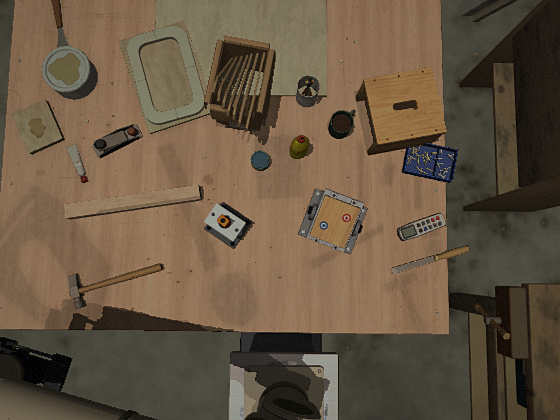

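The top view shows the stand with the probe near (226,222), the rest near (333,220), the blue spot at about (323,226) and the red at (346,217). The wax tin, bottle and bar are near the stand, and the meter and chisel are to the right.

Run:
```python
from h import *
c=load('top'); p=c['pixels']
a=p[195:255,195:260]; b=p[180:260,290:375]
a=cv2.resize(a,(390,360),interpolation=cv2.INTER_CUBIC); b=cv2.resize(b,(383,360),interpolation=cv2.INTER_CUBIC)
cv2.imwrite('pics/crop.png',np.hstack([a,b]))
# board plane fit: tan pixels
hsv=cv2.cvtColor(p,cv2.COLOR_BGR2HSV).astype(int)
b=(slice(180,260),slice(290,375))
for name,lo,hi in(('blue',95,130),('red',170,180),('red0',0,6)):
    m=np.zeros(p.shape[:2],bool); m[b]=(hsv[b][...,0]>=lo)&(hsv[b][...,0]<=hi)&(hsv[b][...,1]>110)&(hsv[b][...,2]>60)
    v,u=np.nonzero(m); print(name,len(u),u.mean(),v.mean(),u.min(),u.max(),v.min(),v.max(), np.median(pt(c,u,v),0))
# points on board
P=[]
V,U=np.mgrid[205:238,318:352]; Q=pt(c,U.ravel(),V.ravel())
# RANSAC
rng=np.random.default_rng(0);best=None
for _ in range(500):
    s=Q[rng.choice(len(Q),3,False)]; n=np.cross(s[1]-s[0],s[2]-s[0]); n/=np.linalg.norm(n)+1e-12
    i=abs((Q-s[0])@n)<.002
    if best is None or i.sum()>best.sum(): best=i
q=Q[best]; m=q.mean(0); n=np.linalg.svd(q-m)[2][2]; n*=np.sign(n[2])
print(best.sum(),len(Q),m,n,np.degrees(np.arccos(n[2])),np.degrees(np.arctan2(n[1],n[0])), np.std((q-m)@n))
# stand heights
z=pt(c,*[x.ravel() for x in np.mgrid[200:252,198:248]][::-1])
print(np.percentile(z[:,2],[5,25,50,75,90,95,99,100]))
h=z[(z[:,2]>.155)]; print('handle top',len(h),h.mean(0),h.min(0),h.max(0))
h=z[(z[:,2]>.104)&(z[:,2]<.113)]; print('plate',len(h),h.mean(0)); print(cv2.minAreaRect((h[:,:2]*1000).astype(np.float32)))
```

```text
blue 21 323.04761904761904 225.0952380952381 320 327 222 228 [ 0.51991244 -0.10630259  0.08734325]
red 1 343.0 219.0 343 343 219 219 [ 0.5367217  -0.16095158  0.10421042]
red0 35 346.1142857142857 217.71428571428572 342 350 214 221 [ 0.54017984 -0.16941473  0.10366965]
1122 1122 [ 0.53054072 -0.13671523  0.1047907 ] [0.99695798 0.00667726 0.07765436] 85.54624891244146 0.383740546105798 0.02693011603199106
[-0.00615648 -0.00167743  0.00419407  0.10626639  0.11166695  0.1163687
  0.16356839  1.5375372 ]
handle top 105 [0.50959337 0.15639411 0.31763838] [0.40002961 0.03108956 0.15505467] [0.53823274 0.18889348 1.5375372 ]
plate 564 [0.52445522 0.17222474 0.10845231]
((524.15087890625, 173.13253784179688), (100.7302474975586, 63.87517166137695), 57.09395980834961)
```

View pics/crop.png

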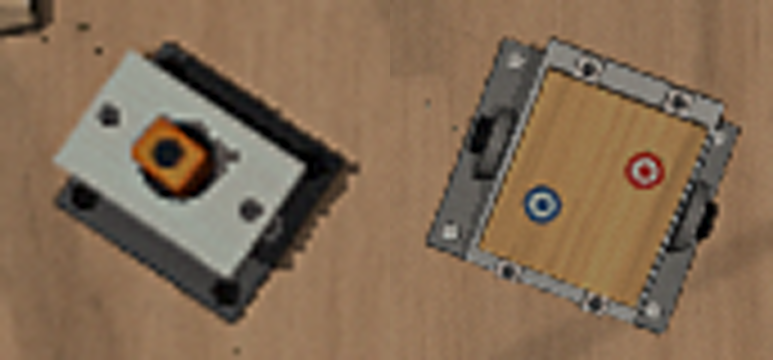

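```bash
cat >> h.py <<'E'
def plane(Q,t=.004):
    rng=np.random.default_rng(0);best=None
    for _ in range(800):
        s=Q[rng.choice(len(Q),3,False)]; n=np.cross(s[1]-s[0],s[2]-s[0]); l=np.linalg.norm(n)
        if l<1e-5: continue
        i=abs((Q-s[0])@(n/l))<t
        if best is None or i.sum()>best.sum(): best=i
    q=Q[best]; m=q.mean(0); n=np.linalg.svd(q-m,full_matrices=False)[2][2]; n*=np.sign(n[2])
    print('plane',best.sum(),len(Q),m,n,'tilt',np.arccos(n[2]),'az',np.degrees(np.arctan2(n[1],n[0])),'std',np.std((q-m)@n)); return m,n
def ray(c,u,v,m,n):
    o=c['T'][:3,3]; d=pt(c,u,v,np.float64(1))-o; return o+d*((m-o)@n)/(d@n)
def grid(c,v0,v1,u0,u1):
    V,U=np.mgrid[v0:v1,u0:u1]; V=V.ravel();U=U.ravel(); k=c['z_map'][V,U]>0; return pt(c,U[k],V[k])
E
python3 - <<'E'
from h import *
c=load('top')
m,n=plane(grid(c,205,238,318,350))
b=ray(c,323.1,224.9,m,n); rd=ray(c,346.2,217.6,m,n); print('blue',b,'red',rd,np.linalg.norm(b-rd))
m2,n2=plane(grid(c,140,170,210,300)); 
z=grid(c,200,252,198,252); h=z[(z[:,2]>.145)&(z[:,2]<.2)]; print('handle',len(h),h.mean(0),h.min(0),h.max(0)); print(cv2.minAreaRect((h[h[:,2]>.155][:,:2]*1000).astype(np.float32)))
E
```

```text
plane 837 1049 [ 0.5307493  -0.13559819  0.09487116] [-0.33133936  0.11327855  0.93668682] tilt 0.3577507216400635 az 161.12542935823384 std 0.002069632218379601
blue [ 0.52058018 -0.10618786  0.08771723] red [ 0.54097746 -0.17024604  0.10267937] 0.068872091073931
plane 1695 2690 [ 0.74309472  0.11115265 -0.001571  ] [-0.01488304  0.00251842  0.99988607] tilt 0.015095184207081613 az 170.39572902539123 std 0.0021158930301319865
handle 99 [0.52336765 0.17218094 0.15971228] [0.50810876 0.15654628 0.14580218] [0.53823274 0.18934499 0.16683621]
((523.76220703125, 172.91981506347656), (29.925678253173828, 24.004159927368164), 56.55647277832031)
```

The crop shows the handle aligned with the stand plate: its centre is at about (0.524, 0.173), with the flats facing along about -33°. The blue spot is at about (0.5206, -0.106, 0.088), the tilt is about 0.345 and the rest's yaw is about -20°. I'll move above the probe now.

```bash
python3 -m crank '{"steps":[[[0.6,-0.7,0.4],[0,0,-1]],[[0.6,-0.7,0.4],[0,0,-1]],[[0.6,-0.7,0.4],[0,0,-1]],[[0.6,-0.7,0.4],[0,0,-1]],[[0.6,-0.7,0.4],[0,0,-1]],[[0.6,-0.7,0.4],[0,0,-1]],[[0.6,-0.7,0.4],[0,0,-1]],[[0.6,-0.7,0],[0,0,-1]],[[0.6,-0.7,0],[0,0,-1]],[[0.6,-0.7,0],[0,0,-1]]]}' 87
python3 -m crank '{"steps":[[[0.7,-0.8,0],[0,0,-1]],[[0.7,-0.8,0],[0,0,-1]],[[0.7,-0.8,0],[0,0,-1]],[[0.7,-0.8,0],[0,0,-1]],[[0.7,-0.8,0],[0,0,-1]],[[0.7,-0.8,0],[0,0,-1]],[[0.7,-0.8,0],[0,0,-1]],[[0.7,-0.8,0],[0,0,-1]],[[0.7,-0.8,0],[0,0,-1]],[[0.7,-0.8,0],[0,0,-1]]]}'
```

```text
time: 0.93
ee_pos: [0.3208, 0.4254, 0.2924]
eef_rot: [0.545, 0.838, -0.0, -0.0]
ft_force: [0.8, 1.0, 0.3]
width: 0.0873
grip_force: 0.0
time: 1.77
ee_pos: [0.4957, 0.2252, 0.2924]
eef_rot: [0.848, 0.53, -0.0, 0.0]
ft_force: [1.0, 0.2, -0.7]
width: 0.0868
grip_force: 0.0
```

```bash
python3 -m crank '{"steps":[[[0.4,-0.7,0],[0,0,-0.5]],[[0.4,-0.7,0],[0,0,-0.5]],[[0.35,-0.7,0],[0,0,-0.45]],[[0,0,0],[0,0,0]],[[0,0,0],[0,0,0]]]}'
python3 - <<'E'
from h import *
c=snap('wrist','w1'); print(c['T'],c['vfov'],c['cx'],c['cy']); s=monitor.read_state(); print(s['ee_pos'],s['eef_rot'],s['joint_positions'],s['ft_force'])
E
```

```text
time: 2.18
ee_pos: [0.5242, 0.1727, 0.2926]
eef_rot: [0.879, 0.476, -0.0, -0.0]
ft_force: [-0.5, 0.6, -0.2]
width: 0.0867
grip_force: 0.0
[[ 8.37139966e-01  5.28716020e-01  1.40200025e-01  5.63674624e-01]
 [-5.46988192e-01  8.08812206e-01  2.15932243e-01  2.31430494e-01]
 [ 7.71344248e-04 -2.57453269e-01  9.66290443e-01  4.55262250e-01]
 [ 0.00000000e+00  0.00000000e+00  0.00000000e+00  1.00000000e+00]] 63.38552778550617 282.14688484824825 210.96093790739533
[0.52373452 0.17400667 0.29249777] [ 8.78909423e-01  4.76988639e-01 -8.08506509e-05 -2.38944321e-04] [-0.81685033  0.13875259  0.46503127  1.56871771 -0.06298028  1.44916422
 -0.9243588 ] [-0.21365701  0.16783121 -0.59383488]
```

View pics/w1.png

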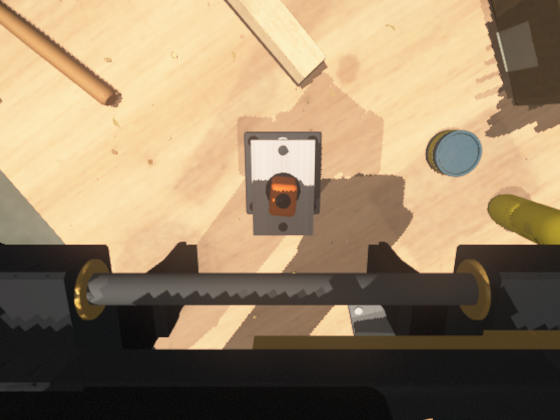

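The wrist view shows the probe handle at (284,200), centred between the fingers at columns 197 and 367, and the stand's edges run square to the picture. I'll measure the handle here and check the approach.

Run:
```python
from h import *
c=load('w1')
q=grid(c,130,240,240,325)
for lo,hi in((.155,.17),(.104,.113)):
    h=q[(q[:,2]>lo)&(q[:,2]<hi)]; print(len(h),h.mean(0),cv2.minAreaRect((h[:,:2]*1000).astype(np.float32)))
print(pt(c,[284],[201]),pt(c,[282],[149]),pt(c,[282.5],[227]))
```

```text
861 [0.52795793 0.1747119  0.16194075] ((527.39501953125, 173.75421142578125), (29.99174690246582, 23.950578689575195), 52.333160400390625)
4614 [0.52972742 0.17708741 0.11032262] ((527.5330810546875, 173.82772827148438), (99.67971801757812, 64.08930969238281), 56.920738220214844)
[[0.52760759 0.17282937 0.16294641]] [[0.54879012 0.2084354  0.11438987]] [[0.50481398 0.14018474 0.11336244]]
```

```bash
python3 -m crank '{"steps":[[[0.1,0,-0.9],[0,0,0]],[[0,0,-0.9],[0,0,0]],[[0,0,-0.9],[0,0,0]],[[0,0,-0.9],[0,0,0]],[[0,0,-0.9],[0,0,0]],[[0,0,-0.9],[0,0,0]],[[0,0,-0.8],[0,0,0]],[[0,0,-0.4],[0,0,0]],[[0,0,-0.2],[0,0,0]],[[0,0,0],[0,0,0]]]}'
```

```text
time: 3.07
ee_pos: [0.5259, 0.1744, 0.1221]
eef_rot: [0.879, 0.477, -0.001, -0.0]
ft_force: [1.3, -0.4, 0.8]
width: 0.0868
grip_force: 0.0
```

```bash
python3 -m crank '{"steps":[[[0,0,0],[0,0,0]],[[0,0,0],[0,0,0]],[[0,0,0],[0,0,0]],[[0,0,0],[0,0,0]],[[0,0,0],[0,0,0]],[[0,0,0],[0,0,0]],[[0,0,0],[0,0,0]],[[0,0,0],[0,0,0]],[[0,0,0],[0,0,0]],[[0,0,0],[0,0,0]]]}' 15 30
```

```text
time: 3.9
ee_pos: [0.5264, 0.1739, 0.1226]
eef_rot: [0.879, 0.477, -0.0, 0.0]
ft_force: [0.4, 0.2, -0.4]
width: 0.0281
grip_force: 0.0
```

```bash
python3 -m crank '{"steps":[[[0,0,0],[0,0,0]],[[0,0,0],[0,0,0]],[[0,0,0],[0,0,0]],[[0,0,0],[0,0,0]],[[0,0,0],[0,0,0]]]}' 15 30
```

```text
time: 4.32
ee_pos: [0.5264, 0.1739, 0.1226]
eef_rot: [0.879, 0.477, -0.0, 0.0]
ft_force: [1.0, -0.5, -0.1]
width: 0.0245
grip_force: 29.0
```

```bash
python3 -m crank '{"steps":[[[0,0,0.3],[0,0,0]],[[0,0,0.6],[0,0,0]],[[0,0,0.6],[0,0,0]],[[0,0,0.7],[0,0,0]],[[0,0,0.7],[0,0,0]],[[0,0,0.7],[0,0,0]],[[0,0,0.7],[0,0,0]],[[0,0,0.7],[0,0,0]],[[0,0,0.4],[0,0,0]],[[0,0,0],[0,0,0]]]}'
```

```text
time: 5.15
ee_pos: [0.5273, 0.1741, 0.2599]
eef_rot: [0.879, 0.477, 0.002, 0.0]
ft_force: [0.4, 0.1, -1.2]
width: 0.024
grip_force: 29.0
```

```bash
python3 -m crank '{"steps":[[[-0.15,-0.5,0],[-0.1,-0.3,0]],[[-0.15,-0.9,0],[-0.1,-0.3,0]],[[-0.15,-0.95,0],[-0.1,-0.3,0]],[[-0.15,-0.95,0],[-0.1,-0.3,0]],[[-0.15,-0.95,0],[-0.1,-0.3,0]],[[-0.15,-0.95,0],[-0.1,-0.3,0]],[[-0.15,-0.95,0],[-0.1,-0.3,0]],[[-0.15,-0.95,0],[-0.1,-0.3,0]],[[-0.15,-0.95,0],[-0.1,-0.3,0]],[[-0.15,-0.95,0],[-0.1,-0.3,0]]]}'
python3 -m crank '{"steps":[[[-0.1,-0.8,-0.1],[-0.1,-0.3,0]],[[-0.1,-0.5,-0.4],[-0.1,-0.3,0]],[[-0.1,-0.3,-0.5],[-0.1,-0.1,0]],[[-0.1,0,-0.5],[0,0,0]],[[0,0,-0.3],[0,0,0]],[[0,0,0],[0,0,0]],[[0,0,0],[0,0,0]],[[0,0,0],[0,0,0]]]}'
python3 - <<'E'
from h import *
from scipy.spatial.transform import Rotation as R
c=snap('wrist','w2'); s=monitor.read_state(); Z=R.from_quat(s['eef_rot']).as_matrix()
print(s['ee_pos'],'toolz',Z[:,2],s['joint_positions'],s['ft_force'],s['width'],'tip',s['ee_pos']+Z[:,2]*.0946)
cv2.imwrite('pics/w2b.png',cv2.resize(c['pixels'][90:330,120:440],(800,600),interpolation=cv2.INTER_CUBIC))
E
```

```text
time: 5.98
ee_pos: [0.4881, -0.0522, 0.2564]
eef_rot: [0.871, 0.472, 0.094, 0.101]
ft_force: [0.2, -0.1, -1.6]
width: 0.0242
grip_force: 29.0
time: 6.65
ee_pos: [0.4794, -0.0908, 0.2131]
eef_rot: [0.866, 0.47, 0.115, 0.126]
ft_force: [0.1, 0.3, -1.3]
width: 0.0242
grip_force: 29.0
[ 0.4794672  -0.09083875  0.21321695] toolz [ 0.31747577 -0.11106926 -0.94173922] [-0.64901247 -0.321854    0.56233315  2.12960812  0.36833108  0.99524153
 -0.81552504] [ 1.15664786e-01 -1.42351684e-03 -1.65892028e+00] 0.02399155599706022 tip [ 0.50950041 -0.10134591  0.12412842]
```

View pics/w2b.png

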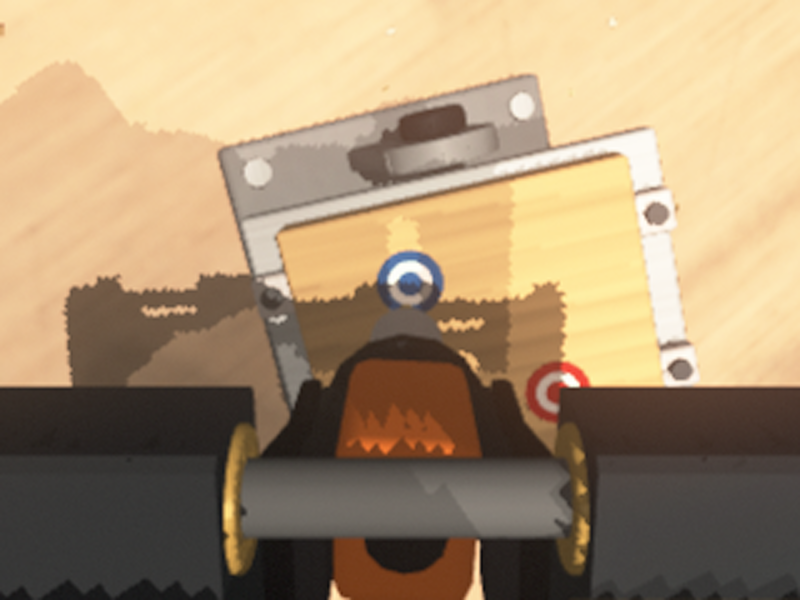

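The enlarged wrist view shows the blue spot at crop (410,282), which is pixel (283.7, 202.5). The red spot is at crop (558,392). The barrel hides the tip just below the blue spot.

Run:
```python
from h import *
from scipy.spatial.transform import Rotation as R
c=load('w2')
m,n=plane(np.vstack([grid(c,180,198,245,365),grid(c,198,230,310,365)]),.003)
b=ray(c,283.7,202.5,m,n); print('blue',b, pt(c,[283],[202]))
hsv=cv2.cvtColor(c['pixels'],cv2.COLOR_BGR2HSV).astype(int)[185:222,260:310]
v,u=np.nonzero((hsv[...,0]>95)&(hsv[...,0]<125)&(hsv[...,1]>120)); print(len(u),(u.min()+u.max())/2+260,(v.min()+v.max())/2+185,u.mean()+260,v.mean()+185)
plane(grid(c,100,140,220,420),.003)
# barrel in image: flange/barrel depth points -> probe axis check
s=monitor.read_state(); Z=R.from_quat(s['eef_rot']).as_matrix(); tip=s['ee_pos']+Z[:,2]*.0946
d=b-tip; z=Z[:,2]; print('tip',tip,'axial',d@z,'lateral(world)',d-z*(d@z),'angle',np.arccos(-z@n))
rd=ray(c,120+558/2.5,90+392/2.5,m,n); print(rd,np.linalg.norm(rd-b))
```

```text
plane 3907 3907 [ 0.54932359 -0.12130595  0.10024672] [-0.32089993  0.11762844  0.93978018] tilt 0.34880975838824974 az 159.86918388659132 std 0.0007010447006040834
blue [ 0.52338017 -0.10684084  0.08957747] [[ 0.52297936 -0.10587618  0.09017808]]
2 279.5 199.0 279.5 199.0
plane 6958 7977 [ 6.38537634e-01 -8.37797144e-02  5.58632812e-04] [-1.75881245e-04  9.22005879e-04  9.99999559e-01] tilt 0.0009386316167801367 az 100.79995308377849 std 0.0007461739654526632
tip [ 0.50950041 -0.10134591  0.12412842] axial 0.03755479002224894 lateral(world) [ 0.00195703 -0.00132375  0.00081587] angle 0.007654143988954936
[ 0.54403373 -0.17084132  0.10464057] 0.06891681718058848
```

```bash
python3 -m crank '{"steps":[[[0.1,-0.04,-0.2],[0,0,0]],[[0.13,-0.06,-0.33],[0,0,0]],[[0.13,-0.06,-0.33],[0,0,0]],[[0.08,-0.04,-0.2],[0,0,0]],[[0.05,-0.02,-0.15],[0,0,0]],[[0,0,0],[0,0,0]],[[0,0,0],[0,0,0]],[[0,0,0],[0,0,0]]]}'
cat > chk.py <<'E'
from h import *
from scipy.spatial.transform import Rotation as R
F=[];P=[]
for i in range(6):
    cams.camera('top' if i else 'scene'); s=monitor.read_state(); F.append(s['ft_force']); P.append(s['ee_pos'])
Z=R.from_quat(s['eef_rot']).as_matrix()[:,2]; f=np.mean(F,0); tip=np.mean(P,0)+Z*.0946
b=np.array([.52338,-.10684,.08958])-np.array([.0003,.0004,0]); d=b-tip
print('t',s['time'],'F',f,'axial F',-f@Z,'tip',tip,'axial left',d@Z,'lat',d-Z*(d@Z),s['width'],s['grip_force'])
E
python3 chk.py
```

```text
time: 7.37
ee_pos: [0.4913, -0.0966, 0.1825]
eef_rot: [0.866, 0.47, 0.114, 0.126]
ft_force: [-0.8, 0.5, -1.4]
width: 0.0245
grip_force: 29.0
t 7.6667 F [ 0.06870965 -0.07459629 -1.56534535] axial F -1.5044258983641692 tip [ 0.5213025  -0.10702685  0.09350442] axial left 0.0042836496757909645 lat [0.00041905 0.00026191 0.00011025] 0.024033296052739326 29.0032479846559
```

```bash
python3 -m crank '{"steps":[[[0.03,0,-0.05],[0,0,0]],[[0.02,0,-0.05],[0,0,0]],[[0.02,-0.01,-0.05],[0,0,0]],[[0.015,0,-0.04],[0,0,0]],[[0.015,0,-0.04],[0,0,0]],[[0,0,0],[0,0,0]],[[0,0,0],[0,0,0]],[[0,0,0],[0,0,0]]]}'; python3 chk.py
```

```text
time: 8.33
ee_pos: [0.4937, -0.0969, 0.1766]
eef_rot: [0.866, 0.47, 0.114, 0.126]
ft_force: [-1.0, 0.4, -0.8]
width: 0.0244
grip_force: 29.0
t 8.6333 F [-1.07744259 -0.10572527 -0.20610503] axial F 0.1354621119234179 tip [ 0.52366415 -0.10735986  0.08751714] axial left -0.0021415180866134584 lat [ 9.43064313e-05 -1.17952275e-04  4.56238688e-05] 0.02439900072673799 29.0045283193831
```

The axial force has risen by 1.6 N, so the tip is touching and is pressed in about 2 mm. I'll press about 4 mm more.

```bash
python3 -m crank '{"steps":[[[0.01,0,-0.03],[0,0,0]],[[0.01,-0.01,-0.03],[0,0,0]],[[0.01,0,-0.04],[0,0,0]],[[0.01,-0.01,-0.03],[0,0,0]],[[0.01,0,-0.03],[0,0,0]],[[0,0,0],[0,0,0]],[[0,0,0],[0,0,0]],[[0,0,0],[0,0,0]]]}'; python3 chk.py
python3 - <<'E'
from h import *
c=snap('wrist','w3')
cv2.imwrite('pics/w3b.png',cv2.resize(c['pixels'][130:290,180:400],(800,582),interpolation=cv2.INTER_CUBIC))
E
```

```text
time: 9.3
ee_pos: [0.495, -0.0974, 0.1727]
eef_rot: [0.866, 0.47, 0.114, 0.126]
ft_force: [-0.3, -0.2, 0.9]
width: 0.0246
grip_force: 29.0
t 9.6 F [-1.0430343  -0.14744517  1.76227703] axial F 1.9740933616505971 tip [ 0.52495821 -0.10784335  0.08353787] axial left -0.006353514925174306 lat [ 1.34909401e-04 -1.02200328e-04  5.74291995e-05] 0.02406278499717808 29.004685240070103
```

View pics/w3b.png

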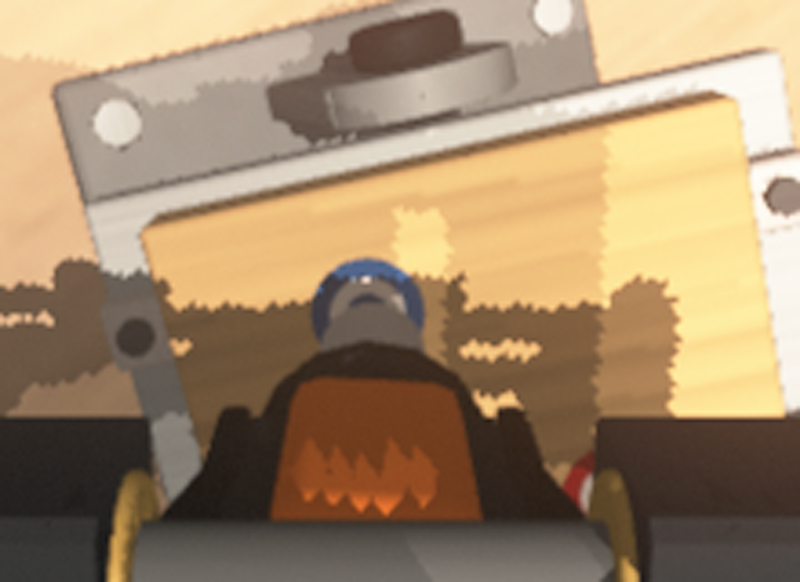

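The wrist view shows the barrel (crop column about 375) centred in the blue ring (columns 313–425), and the board hasn't moved. Axial force is up about 3.5 N, which is about 6 mm of travel. I'll hold here and then hand in.

```bash
for i in 1 2 3; do python3 -m crank '{"steps":[[[0,0,0],[0,0,0]],[[0,0,0],[0,0,0]],[[0,0,0],[0,0,0]],[[0,0,0],[0,0,0]],[[0,0,0],[0,0,0]],[[0,0,0],[0,0,0]],[[0,0,0],[0,0,0]],[[0,0,0],[0,0,0]],[[0,0,0],[0,0,0]],[[0,0,0],[0,0,0]]]}' | head -2; done; python3 chk.py; python3 -c "
from h import *
print(ticket.close_job())"
```

```text
time: 10.48
ee_pos: [0.4949, -0.0973, 0.1726]
time: 11.32
ee_pos: [0.4949, -0.0973, 0.1726]
time: 12.15
ee_pos: [0.495, -0.0974, 0.1726]
t 12.45 F [-1.08635356  0.03020383  1.09649904] axial F 1.3804099764669786 tip [ 0.5249081  -0.10783952  0.08346381] axial left -0.006406974809366539 lat [ 2.01893528e-04 -1.11896203e-04  8.11001821e-05] 0.024604194914277965 29.00485160011158
the job is handed in; nothing more can be done
None
```

I handed the job in at about 12.5 s with the probe still gripped, square to the board and still on the blue spot, its tip pressed in an estimated 5–6 mm; the hand-in returned no verdict.

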